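Load the grinding jar and latch the mill guard

ROBOT

A 6-joint arm with a two-finger parallel gripper is mounted at the origin on the work surface. World frame = base frame: x ahead of the robot, y to its left, z up, the work surface at z = 0. Lengths are in m, angles in rad, forces in N, time in s.
With the tool pointing down it reaches from about 0.375 to 0.975 m from the base axis. Payload 3.8 kg.
Tool frame: the origin (TCP) lies at the very end of the fingers, on their centre line; the grasp point (between the pads) lies 19 mm behind it; z points along the fingers, y is the direction in which the jaws open and shut (so a half turn about z gives the same grasp; the last joint's range is limited). The gripper opens to 85 mm and grips with 20 to 120 N. Pads are 22 mm wide; open, the fingers measure 114 mm over their backs; the gripper's body (76 mm by 85 mm) begins 54 mm behind the grasp point. The pads swing forward as they close: fully open they stand 13 mm farther back than shut.
Start: joints at [-1.235, 0.264, 1.604, -0, 1.274, -0.037], TCP at [0.246, -0.629, 0.231] pointing down, gripper open.
Joint ranges: [-2.63, 2.63], [-0.94, 2.18], [0.31, 2.57], [-1.31, 4.45], [0, 2.66], [-2.55, 2.55]. Speed limits (rad/s): [2.57, 2.57, 3.14, 3.14, 3.14, 3.14].

INTERFACE

Orientations are given as a rotation vector (axis times angle).
In Python, from workcell import status, read_camera, camera_info, order gives the robot as it stands.
- The arm moves only by the tool move_arm, never from a script. Its argument "deltas" is a list of rows, each a list of 3 entries, a list of its own where there are three numbers: the turn, a rotation vector about the world's x, y, z as a fraction of full scale, then the shift along the world's x, y, z as a fraction of full scale, then the closure, from -1 (fully open) to 1 (shut), so that 0 is half open. A call has 1 to 20 rows; each row is the pose to reach, as a shift and turn from the pose commanded when the call began; what a row does not reach only later rows make up. Full scale, the value 1, is 0.1 m for a shift and pi/2 rad for a turn. A row lasts 1/8 s, in which the tool goes at most 62.5 mm and 10.7 degrees, less where a joint would pass 70% of its speed; a pose out of reach is approached as far as the arm can. A call with a number of a shift or a turn outside -1 to 1 is refused whole. A call with a gripper value outside its range is refused whole. The fingers move at their own pace and stop on an object; "grip_force" is the grip in N (left out, the last holds). Time passes only in rows, so rows that repeat a pose let the fingers close. It gives the time, the measured TCP pose, the force and the opening at its end, in the units of the state.
- status.read_state(): the state, without advancing time (a new reading comes with each control period).
- read_camera(name): name is "scene" or "side" or "wrist"; returns (picture, depth): 420x560x3 uint8, red, green, blue; 420x560 float32, m along the optical axis (not along the pixel's ray), 0 where there is no reading.
- camera_info(name): a dict with "K" (3x3 intrinsics, pixels), "R" (3x3) and "t" (3): a world point X has camera coordinates R X + t. Camera axes: x right, y down, z forward; pixel columns grow to the right and rows downward; lengths in m; the calibration is good to about 2 mm. A picture is of the moment at which its call begins: read the wrist's pose just before it. camera_info takes no time and is no camera call; for the wrist camera it gives the pose at the moment of the call.
- order.finish_job(): hands the job in, once; it reports no verdict.
The state is a dict: "time": time; "q": joint angles; "joint_vel": joint speeds; "joint_torque": joint torques, N m; "tool_pos": TCP position; "tcp_rot": TCP orientation; "wrist_force": force on the tool from outside, world axes, zero at the start; "torque": the same for the moment, N m; "width": opening from 0.0 (shut) to 1.0 (fully open).
Only numpy, scipy, OpenCV 4.12 (cv2) and the standard library are available. Lean on these libraries where they do the work, as an engineer would, in place of code of your own. Each camera call takes 0.05 s, during which the arm holds its last target. There are 200 camera calls.

TASK

Put the steel grinding jar upright into the cup of the sample mill, lowering it gently until it sits on the cup's floor, then push the mill's sliding guard shut over it until its latch clicks and holds it by itself. Feel for the catch: do not ram the guard (25 N is the most it may be pushed with), and leave the other things on the bench where they are.

Things in the scene. Friction and masses are not known exactly. Their poses are not given: they have to be found in the camera images.
- mill: Bench-top sample mill: fixed low grey housing 200 (x) x 450 (y) mm, deck 85 mm above the bench. Origin: centre of its underside; x, y along its sides, z up. On the deck: the sunk cup at y +22 mm; the clear guard on rails towards -y; at the +y end a grey end cap, 70 mm above the deck, from y +80 mm on, which the guard runs into, with the latch on it (up to 105 mm above the deck, from y +61 mm on).
- cup_floor (a point): Centre of the inner floor of the mill's cup, 67 mm above the bench, at mill x 0, y +22 mm; axes as the mill's. The cup is a round recess in the deck, bore 56 mm, 18 mm deep, 2 mm chamfer, with a thin steel ring round its mouth. Gripper fingers have room on its two x sides (only 8 mm high rails at x = +-74 mm), little on its y sides.
- guard (a joint): Guard slide, m: 0 = fully open, grows as it slides to the mill's +y; starts at 0 to 0.02, friction about 1 N. The catch is adjustable and cannot be measured: it holds somewhere from 0.161 to 0.196, different each time. If not caught, a spring plunger throws the guard back some 45 mm when it is let go. Over 25 N of push bends the guard.
- end_cap (a point): Centre of the top of the mill's fixed end cap (mill y +137 mm, 155 mm above the bench), on which the latch sits. Over the last 46 mm before the catch its plunger pushes back with 3 to 6 N; over the last 21 mm the guard's ramp also lifts a spring pawl: the push rises to 9 to 13 N, eases near the top, drops as the pawl clicks down; 1 to 2 mm on, a rubber stop (12 N per mm) begins.
- push_face (a point): Centre of the back face (towards mill -y) of the push plate, moves with the guard, 165 mm above the bench; axes as the mill's; push to +y. The guard is a clear hood 132 (x) x 162 (y) x 64 mm, open at +y; its back wall and the black plate on it (90 wide, 10 thick, top 181 mm above the bench) lie in one plane: push 16 above to 75 mm below this point, within 45 mm sideways. The deck behind is free.
- jar: Grinding jar, closed: plain steel cylinder 52 mm across, 70 mm high in all, 0.3 to 0.6 kg, with a thin dark band and a 44 mm wide step over the top 8 mm; foot chamfered. Origin: centre of its underside, z up. Stands upright on the bench, in one of three places it shares with the two tins.
- tin_low: Bystander: low aluminium moisture tin, 62 mm across, 34 mm high. Origin: centre of its underside.
- tin_tall: Bystander: aluminium tin, 46 mm across, 50 mm high. Origin: centre of its underside.
- dish_a: Bystander: shallow aluminium sample dish, 92 mm across, 10 mm high. Origin: centre of its underside.
- dish_b: Bystander: shallow aluminium sample dish like the other.
- mortar: Bystander: white bowl 90 mm across, 50 mm high. Origin: centre of its underside.
- marker: Bystander: black marker pen 13 mm thick, 130 mm long, lying on the bench.
- scoop: Bystander: spatula lying on the bench, handle to its -x.
Things that resemble listed ones, but are neither listed nor needed, are in the scene too. What is shaped like the jar but pink or yellow is not meant.

How it is judged:
By the outcome, as a careful person would: the job done as asked, in the order asked, and still so for the second after the job is handed in, with the robot touching nothing.
It also fails if it takes over 72 s, if anything falls off the work surface, if the arm or the gripper's body presses on something with over 40 N, if the wrist force passes 120 N, or if a joint passes its speed limit or range.

## Working session

There is one attempt and no reset: what is moved stays moved. The work goes in short steps, Python scripts to look and compute and a tool call to move; the robot and the scene stay as the last step left them, time stands still between calls to the robot, and variables do not carry over. Pictures are saved under pics/ and viewed, about 8 in all and at most 12, crops included, and the job is handed in when it is done.

Besides the shell and the picture viewer there is one more tool, called after ">>>" as name(argument=value, ...), one argument or row to a line, values as JSON. move_arm: Moves the arm, as the interface text tells. Its arguments: {"type":"object","properties":{"deltas":{"type":"array","items":{"type":"array"}},"grip_force":{"type":"number"}},"required":["deltas"]}

```bash
mkdir -p pics
cat > h.py <<'E'
import numpy as np, cv2, json
from workcell import status, read_camera, camera_info, order
def snap(n):
    ci=camera_info(n); p,d=read_camera(n); np.savez('pics/%s.npz'%n,p=p,d=d,K=ci['K'],R=ci['R'],t=ci['t']); return p,d,ci
def cloud(d,ci):
    K=np.array(ci['K']);R=np.array(ci['R']);t=np.array(ci['t'])
    v,u=np.mgrid[:d.shape[0],:d.shape[1]]
    P=np.stack([(u-K[0,2])/K[0,0]*d,(v-K[1,2])/K[1,1]*d,d],-1)
    W=(P-t)@R; W[d==0]=np.nan; return W
def save(n,p): cv2.imwrite('pics/'+n,p[...,::-1])
E
python3 - <<'E'
from h import *
a,_,_=snap('scene'); b,_,_=snap('side')
save('a.png',a);save('b.png',b)
s=status.read_state();print(s)
E
```

```text
{'time': 0.1, 'q': array([-1.23488431e+00,  2.64722735e-01,  1.60524585e+00,  1.04133323e-05,
        1.27371651e+00, -3.68829816e-02]), 'joint_vel': array([ 0.00024135, -0.00234205, -0.00275802, -0.00096142, -0.00166786,
       -0.00106487]), 'joint_torque': array([ 4.10260873e-04, -5.16709328e+01, -3.68589878e+01, -2.42164663e-05,
        6.29487084e-03,  2.31632424e-05]), 'tool_pos': array([ 0.24563968, -0.62799871,  0.23005172]), 'tcp_rot': array([-3.08514084e+00, -5.81811529e-01,  4.73821685e-04]), 'wrist_force': array([ 0.52659756, -0.92603213,  0.02746195]), 'torque': array([ 0.01661865,  0.02700408, -0.01059798]), 'width': 0.9966539100253274}
```

View pics/a.png

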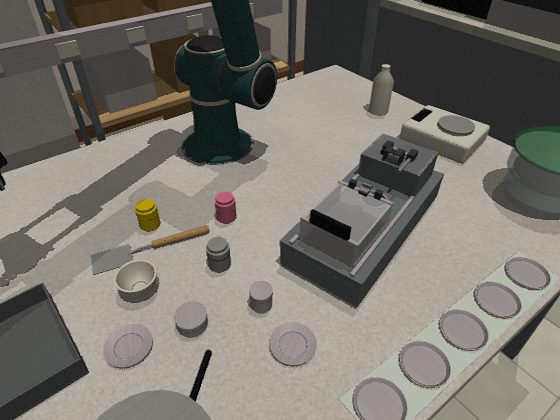

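View pics/b.png

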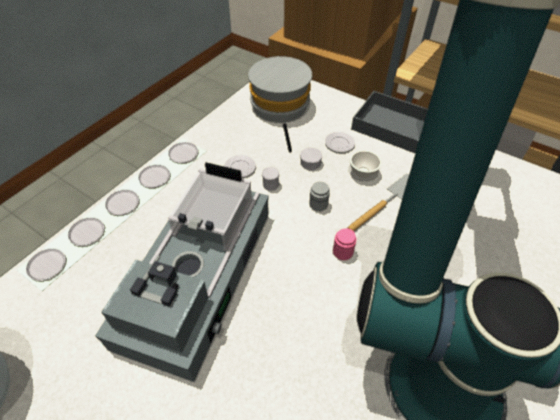

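The scene picture shows the steel jar with its dark band at (218,254). The low tin is at (191,319), the tall tin at (261,296), and the pink and yellow decoys at (225,207) and (147,215). The mill runs from (330,270) to (400,150), with the guard open towards the near end. The side view shows the jar at (319,196) and the cup at (187,265). Next I'll measure these and confirm the jar in a crop.

```bash
cat > m.py <<'E'
from h import *
def ld(n):
    z=np.load('pics/%s.npz'%n); return z['p'],z['d'],dict(K=z['K'],R=z['R'],t=z['t'])
Q=[]
for n,c in (('scene',(218,254)),('side',(319,196))):
    p,d,ci=ld(n); W=cloud(d,ci)
    w=W[c[1]-25:c[1]+25,c[0]-25:c[0]+25].reshape(-1,3); w=w[np.isfinite(w[:,0])]
    top=w[(w[:,2]>.066)&(w[:,2]<.076)]; body=w[(w[:,2]>.015)&(w[:,2]<.055)]
    f=lambda b:(lambda s:(s[:2]/2,np.sqrt(s[2]+(s[:2]**2).sum()/4)*2))(np.linalg.lstsq(np.c_[b[:,:2],np.ones(len(b))],(b[:,:2]**2).sum(1),rcond=None)[0])
    print(n,'top',len(top),top.mean(0),(top.max(0)-top.min(0)),'zmax',w[:,2].max(),'bodyfit',len(body),f(body))
    q=W.reshape(-1,3); Q.append(q[np.isfinite(q[:,0])])
    A=Q[-1]; m=A[(abs(A[:,2]-.085)<.004)&(A[:,0]>.2)&(A[:,0]<1.1)&(abs(A[:,1])<.6)]
    print('deck',len(m),cv2.minAreaRect(m[:,:2].astype(np.float32)), np.median(m,0))
    m=A[(abs(A[:,2]-.155)<.004)&(A[:,0]>.2)&(A[:,0]<1.1)&(abs(A[:,1])<.6)]
    print('cap',len(m),cv2.minAreaRect(m[:,:2].astype(np.float32)),np.median(m,0))
p,_,_=ld('scene');q,_,_=ld('side')
A=cv2.resize(p[170:350,80:300],None,fx=1.8,fy=1.8,interpolation=2); B=cv2.resize(q[140:280,250:400],None,fx=2.3,fy=2.31,interpolation=2)
H=min(len(A),len(B)); save('c.png',np.hstack([A[:H],B[:H]]))
E
python3 m.py
```

```text
scene top 245 [ 0.44709216 -0.25856496  0.06905472] [0.0457625  0.0436403  0.00592218] zmax 0.07218840482176682 bodyfit 314 (array([ 0.40231564, -0.24095084]), np.float64(0.1371995528944723))
deck 4400 ((0.6008396744728088, 0.17830029129981995), (0.6688815355300903, 0.33425015211105347), 79.88282012939453) [0.60212372 0.13614506 0.08441863]
cap 1772 ((0.5922567844390869, 0.24018758535385132), (0.7083457112312317, 0.31570136547088623), 77.25535583496094) [0.56272434 0.22049739 0.15441444]
side top 152 [ 0.44554025 -0.25726972  0.06804636] [0.04289449 0.04253352 0.00552088] zmax 0.07152700498910332 bodyfit 201 (array([ 0.44565664, -0.2570166 ]), np.float64(0.05045552464502736))
deck 5681 ((0.6307489275932312, -0.13160789012908936), (0.20192687213420868, 0.9218162298202515), 16.50444793701172) [0.52198169 0.1080936  0.08306101]
cap 3920 ((0.5642701387405396, 0.09652633965015411), (0.15380032360553741, 0.3989550471305847), 16.680368423461914) [0.51970304 0.23756666 0.15306241]
```

View pics/c.png

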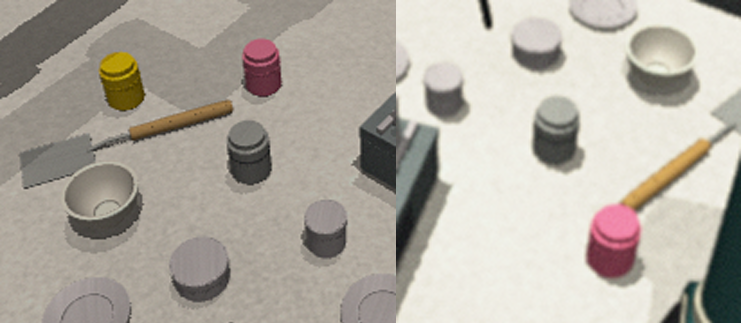

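The crop confirms it: the grey steel cylinder with dark band and step (crop 248,152 and 556,128) is the jar. Its top is at z 0.07 and both cameras agree to 2 mm. Next I'll fit the mill properly and check the clearances.

```bash
cat > m2.py <<'E'
from m import *
from scipy.optimize import minimize
def near(A,z,t,r=.33): return A[(abs(A[:,2]-z)<t)&(np.hypot(A[:,0]-.58,A[:,1]-.07)<r)]
A=np.vstack(Q)
c=near(Q[1],.155,.004); c=c[c[:,1]>.13]; print('cap side',cv2.minAreaRect(c[:,:2].astype(np.float32)),len(c))
c=near(Q[0],.155,.004); c=c[c[:,1]>.13]; print('cap scene',cv2.minAreaRect(c[:,:2].astype(np.float32)),len(c))
for q in Q:
    w=near(q,.05,.04); r=cv2.minAreaRect(w[(w[:,2]>.03)][:,:2].astype(np.float32)); print('house',r)
    w=near(q,.0835,.006); print('deck',cv2.minAreaRect(w[:,:2].astype(np.float32)))
p,d,ci=ld('side');W=cloud(d,ci)
w=W[235:295,155:220].reshape(-1,3); w=w[(w[:,2]>.06)&(w[:,2]<.072)]; print('cupfloor',len(w),w.mean(0),cv2.minAreaRect(w[:,:2].astype(np.float32)))
for nm,c in (('tall',(271,178)),('low',(311,158)),('pink',(345,243)),('mortar',(365,165))): print(nm,W[c[1],c[0]])
R=np.array(camera_info('wrist')['R']);t=np.array(camera_info('wrist')['t']);from scipy.spatial.transform import Rotation as Ro
s=status.read_state();print('cam in tool',Ro.from_rotvec(s['tcp_rot']).inv().apply(-R.T@t-s['tool_pos']))
E
python3 m2.py | tail -13
```

```text
cap 3920 ((0.5642701387405396, 0.09652633965015411), (0.15380032360553741, 0.3989550471305847), 16.680368423461914) [0.51970304 0.23756666 0.15306241]
cap side ((0.5271957516670227, 0.21979166567325592), (0.15402092039585114, 0.14095917344093323), 16.415260314941406) 3740
cap scene ((0.5262764096260071, 0.2209174931049347), (0.1529759019613266, 0.14315436780452728), 16.302644729614258) 1300
house ((0.5742555856704712, 0.03564929962158203), (0.5892705321311951, 0.3629249334335327), 72.15223693847656)
deck ((0.5641491413116455, 0.09205339848995209), (0.20175836980342865, 0.4519229531288147), 16.4489688873291)
house ((0.5184388756752014, 0.052480876445770264), (0.59041827917099, 0.31365343928337097), 78.45809936523438)
deck ((0.5639384984970093, 0.0941573828458786), (0.20222699642181396, 0.45071178674697876), 16.330833435058594)
cupfloor 351 [0.56458466 0.11010715 0.0659879 ] ((0.5633109211921692, 0.11031845211982727), (0.048951514065265656, 0.044019121676683426), 12.217886924743652)
tall [ 0.58024264 -0.23059075  0.04614119]
low [ 0.54084537 -0.3723429   0.0305948 ]
pink [ 0.30814172 -0.14064341  0.06976371]
mortar [ 0.40776475 -0.45370767  0.01136902]
cam in tool [ 0.06950484 -0.00034422 -0.1417947 ]
```

>>> move_arm(
  deltas=[
    [[0,0,0.1],[0.06,0.1,0],-1],
    [[0,0,0.2],[0.12,0.2,0],-1],
    [[0,0,0.3],[0.18,0.3,0],-1],
    [[0,0,0.41],[0.24,0.4,0],-1],
    [[0,0,0.52],[0.3,0.55,0],-1],
    [[0,0,0.63],[0.36,0.7,0],-1],
    [[0,0,0.74],[0.42,0.8,0],-1],
    [[0,0,0.85],[0.47,0.9,0],-1],
    [[0,0,0.945],[0.5,1,0],-1],
    [[0,0,0.945],[0.5,1,0],-1],
  ],
  grip_force=50,
)

```text
time: 1.35
tool_pos: [0.2959, -0.5278, 0.2308]
tcp_rot: [-1.882, -2.514, -0.001]
wrist_force: [-0.3, -0.1, -0.0]
width: 1.002
```

>>> move_arm(
  deltas=[
    [[0.05,0.014,0],[0.25,0.3,0],-1],
    [[0.1,0.028,0],[0.5,0.6,0],-1],
    [[0.16,0.047,0],[0.75,0.9,0],-1],
    [[0.16,0.047,0],[0.9,1,0],-1],
    [[0.16,0.047,0],[0.9,1,0],-1],
  ],
)

```text
time: 1.98
tool_pos: [0.3863, -0.4286, 0.2309]
tcp_rot: [-1.751, -2.342, -0.229]
wrist_force: [-0.1, 0.4, 0.3]
width: 1.004
```

>>> move_arm(
  deltas=[
    [[0,0,0],[0.15,0.35,-0.2],-1],
    [[0,0,0],[0.3,0.7,-0.4],-1],
    [[0,0,0],[0.5,1,-0.6],-1],
    [[0,0,0],[0.5,1,-0.6],-1],
  ],
)

```text
time: 2.48
tool_pos: [0.4347, -0.3268, 0.1698]
tcp_rot: [-1.748, -2.34, -0.23]
wrist_force: [0.4, 0.0, -1.1]
width: 0.999
```

>>> move_arm(
  deltas=[
    [[0,0,0],[0.05,0.4,-0.1],-1],
    [[0,0,0],[0.1,0.73,-0.2],-1],
    [[0,0,0],[0.1,0.73,-0.2],-1],
  ],
)

```text
time: 2.85
tool_pos: [0.4448, -0.2552, 0.1513]
tcp_rot: [-1.75, -2.341, -0.229]
wrist_force: [1.0, -0.9, -0.1]
width: 0.994
```

```bash
cat > tgt.py <<'E'
from h import *
from scipy.spatial.transform import Rotation as Ro
YAW=np.radians(16.4); MC=np.array([.564,.093])
def mill(x,y,z): c,s=np.cos(YAW),np.sin(YAW); return np.array([MC[0]+c*x-s*y,MC[1]+s*x+c*y,z])
def rot(tilt): # jaw along mill x, tool x along mill +y at tilt 0
    M=np.array([[0,1,0],[1,0,0],[0,0,-1.]]) # columns tool x,y,z in mill
    return Ro.from_euler('z',YAW)*Ro.from_euler('x',np.radians(tilt))*Ro.from_matrix(M)
def need(pos,tilt):
    s=status.read_state(); R=rot(tilt)*Ro.from_rotvec(s['tcp_rot']).inv()
    print('shift',np.round((pos-s['tool_pos'])/.1,3),'turn',np.round(R.as_rotvec()/(np.pi/2),3),'t',s['time'],'F',s['wrist_force'].round(1))
E
python3 - <<'E'
from tgt import *
p,d,ci=snap('wrist');save('w1.png',p)
W=cloud(d,ci).reshape(-1,3);k=np.hypot(W[:,0]-.446,W[:,1]+.258)<.035
t=W[k&(abs(W[:,2]-.069)<.004)];print(len(t),t.mean(0),cv2.minEnclosingCircle(t[:,:2].astype(np.float32)))
need(np.array([.4446,-.2533,.0286]),15)
E
```

```text
3378 [ 0.44533597 -0.25820912  0.06913163] ((0.44536781311035156, -0.2581653594970703), 0.022030267864465714)
shift [-0.007  0.032 -1.233] turn [ 0.001  0.    -0.   ] t 2.9 F [ 0.2  0.4 -0.4]
```

View pics/w1.png

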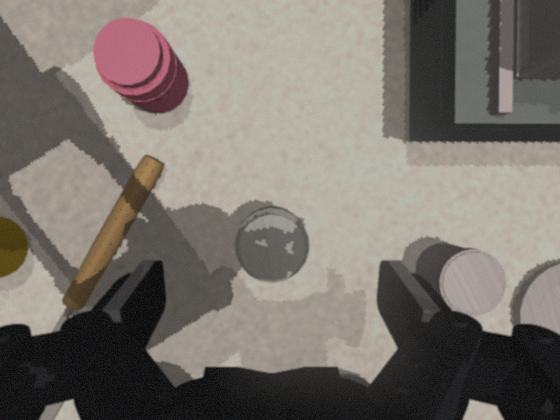

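The wrist view shows the steel jar at (272,243), between the open fingers. The measured step is 44 mm across and 69 mm high, as expected. Descending now.

>>> move_arm(
  deltas=[
    [[0,0,0],[-0.01,0.03,-0.3],-1],
    [[0,0,0],[-0.01,0.03,-0.6],-1],
    [[0,0,0],[-0.01,0.03,-0.85],-1],
    [[0,0,0],[-0.01,0.03,-1],-1],
  ],
)

```text
time: 3.4
tool_pos: [0.4445, -0.2544, 0.0508]
tcp_rot: [-1.753, -2.34, -0.23]
wrist_force: [-0.7, 0.0, -0.1]
width: 0.997
```

>>> move_arm(
  deltas=[
    [[0,0,0],[0,0,-0.12],-1],
    [[0,0,0],[0,0,-0.23],-1],
    [[0,0,0],[0,0,-0.23],-1],
  ],
)

```text
time: 3.78
tool_pos: [0.4445, -0.2525, 0.0278]
tcp_rot: [-1.75, -2.34, -0.231]
wrist_force: [0.7, -0.7, -0.4]
width: 0.999
```

>>> move_arm(
  deltas=[
    [[0,0,0],[0,0,0],0.3],
    [[0,0,0],[0,0,0],1],
    [[0,0,0],[0,0,0],1],
    [[0,0,0],[0,0,0],1],
    [[0,0,0],[0,0,0],1],
    [[0,0,0],[0,0,0],1],
    [[0,0,0],[0,0,0],1],
    [[0,0,0],[0,0,0],1],
  ],
  grip_force=50,
)

```text
time: 4.78
tool_pos: [0.4454, -0.2532, 0.0293]
tcp_rot: [-1.751, -2.342, -0.231]
wrist_force: [-1.2, -0.9, 6.1]
width: 0.594
```

>>> move_arm(
  deltas=[
    [[0,0,0],[0,0,0.05],1],
    [[0,0,0],[0,0,0.3],1],
    [[0,0,0],[0,0,0.6],1],
    [[0,0,0],[0,0,1],1],
    [[0,0,0],[0,0,1],1],
  ],
)

```text
time: 5.4
tool_pos: [0.4468, -0.254, 0.1306]
tcp_rot: [-1.754, -2.346, -0.231]
wrist_force: [0.8, -1.2, -5.2]
width: 0.592
```

Run:
```python
from tgt import *
p,d,ci=snap('wrist');save('w2.png',p)
print(status.read_state()['width'])
W=cloud(d,ci); s=status.read_state()
w=W[:330].reshape(-1,3); k=np.hypot(w[:,0]-s['tool_pos'][0],w[:,1]-s['tool_pos'][1])<.06
t=w[k&(w[:,2]>.05)]; print(len(t),t.min(0),t.max(0)); q=t[t[:,2]>t[:,2].max()-.004]; print(q.mean(0),cv2.minEnclosingCircle(q[:,:2].astype(np.float32)))
```

```text
0.5959531982893277
23756 [ 0.39040066 -0.27786187  0.10426945] [ 0.50397031 -0.2325451   0.20088895]
[ 0.44620444 -0.25466656  0.19910396] ((0.44607728719711304, -0.2553725242614746), 0.027461539953947067)
```

View pics/w2.png

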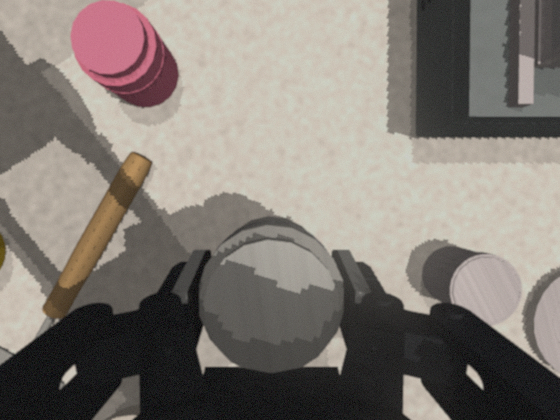

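Grip width is 50 mm, so the jar is held: disc at (272,303), between both pads. Next I'll check the jar's tilt and its position in the hand.

Run:
```python
from tgt import *
z=np.load('pics/wrist.npz');W=cloud(z['d'],dict(K=z['K'],R=z['R'],t=z['t']))
for r in ((245,360),(245,300)):
    w=W[r[0]:r[1],215:330].reshape(-1,3);w=w[abs(w[:,2]-np.nanmedian(w[:,2]))<.006]
    c=w.mean(0);n=np.linalg.svd(w-c,full_matrices=False)[2][2];print(len(w),c,n*np.sign(n[2]))
w=W[230:372,190:350].reshape(-1,3);w=w[abs((w-c)@n)<.0025];print(cv2.minEnclosingCircle(w[:,:2].astype(np.float32)),c)
s=status.read_state();print(s['tool_pos'],s['wrist_force'])
need(mill(0,.022,0)+rot(15).apply([0,0,.019])+[0,0,.16],15)
```

```text
12275 [ 0.44738528 -0.25754499  0.17039269] [-0.00365201  0.0040806   0.99998501]
5624 [ 0.44464227 -0.2483799   0.17033691] [-0.0043821   0.00772971  0.99996052]
((0.44756168127059937, -0.2601064443588257), 0.02727697044610977) [ 0.44464227 -0.2483799   0.17033691]
[ 0.44541002 -0.25308637  0.12851827] [-0.40580761 -0.96019539 -5.3562216 ]
shift [1.11  3.719 0.131] turn [ 0.001  0.001 -0.   ] t 5.45 F [-0.4 -1.  -5.4]
```

The jar hangs upright (under 0.5°) and centred in the hand. I'll carry it high over the guard.

>>> move_arm(
  deltas=[
    [[0,0,0],[0,0,0.3],1],
    [[0,0,0],[0,0.1,0.6],1],
    [[0,0,0],[0.08,0.3,0.85],1],
    [[0,0,0],[0.17,0.6,1],1],
    [[0,0,0],[0.27,0.95,1],1],
  ],
)

```text
time: 6.08
tool_pos: [0.4717, -0.157, 0.2268]
tcp_rot: [-1.752, -2.339, -0.23]
wrist_force: [0.5, 0.7, -5.4]
width: 0.596
```

>>> move_arm(
  deltas=[
    [[0,0,0],[0.1,0.35,0],1],
    [[0,0,0],[0.2,0.7,0],1],
    [[0,0,0],[0.28,0.95,0],1],
  ],
)

```text
time: 6.45
tool_pos: [0.4983, -0.0607, 0.2248]
tcp_rot: [-1.748, -2.337, -0.228]
wrist_force: [0.5, -0.3, -4.4]
width: 0.591
```

>>> move_arm(
  deltas=[
    [[0,0,0],[0.1,0.35,0],1],
    [[0,0,0],[0.2,0.7,0],1],
    [[0,0,0],[0.28,0.95,0],1],
  ],
)

```text
time: 6.82
tool_pos: [0.5261, 0.0339, 0.2246]
tcp_rot: [-1.748, -2.337, -0.226]
wrist_force: [0.3, -0.6, -5.6]
width: 0.593
```

>>> move_arm(
  deltas=[
    [[0,0,0],[0.1,0.35,0],1],
    [[0,0,0],[0.2,0.65,0],1],
    [[0,0,0],[0.27,0.83,0],1],
    [[0,0,0],[0.27,0.83,0],1],
  ],
)

```text
time: 7.32
tool_pos: [0.554, 0.1161, 0.2261]
tcp_rot: [-1.748, -2.34, -0.227]
wrist_force: [-1.0, -0.2, -5.3]
width: 0.59
```

```bash
cat > look.py <<'E'
from tgt import *
import sys
p,d,ci=snap('wrist');W=cloud(d,ci)
s=status.read_state();need(mill(0,.022,.096)+np.array([-.0014,.0047,0]),15)
c,sn=np.cos(YAW),np.sin(YAW);D=W-[*MC,0];M=np.stack([c*D[...,0]+sn*D[...,1],-sn*D[...,0]+c*D[...,1],D[...,2]],-1)
E
python3 - <<'E'
from look import *
save('w3.png',p)
m=M.reshape(-1,3);k=np.hypot(m[:,0],m[:,1]-.022)<.034
t=m[k&(abs(m[:,2]-.066)<.004)];print('floor',len(t),t.mean(0),t.min(0),t.max(0))
j=W[245:360,215:330].reshape(-1,3);print('jar top',np.nanmedian(j,0))
E
```

```text
shift [ 0.024  0.035 -1.304] turn [ 0.001 -0.002 -0.001] t 7.375 F [-0.7 -0.4 -5. ]
floor 683 [0.00253523 0.04090901 0.06704873] [-0.02573469  0.02587955  0.0648461 ] [0.02741156 0.05013595 0.06962337]
jar top [0.55491797 0.11301622 0.26577741]
```

View pics/w3.png

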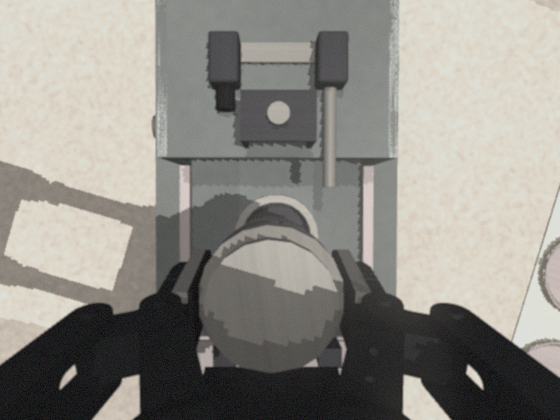

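The view shows the cup ring at about (277,215), just beyond the held jar. The cup floor arc gives a centre at mill x≈0.001, y≈0.022, which agrees with the model. Lowering.

>>> move_arm(
  deltas=[
    [[0,0,0],[0.03,0.04,-0.2],1],
    [[0,0,0],[0.03,0.04,-0.4],1],
    [[0,0,0],[0.03,0.04,-0.6],1],
    [[0,0,0],[0.03,0.04,-0.8],1],
    [[0,0,0],[0.03,0.04,-0.93],1],
    [[0,0,0],[0.03,0.04,-0.95],1],
    [[0,0,0],[0.03,0.04,-0.95],1],
  ],
)

```text
time: 8.25
tool_pos: [0.5583, 0.1195, 0.1337]
tcp_rot: [-1.751, -2.341, -0.232]
wrist_force: [0.5, -0.3, -4.8]
width: 0.592
```

Run:
```python
from tgt import *
need(mill(.0008,.022,.096)+np.array([-.0014,.0047,0]),15)
p,d,ci=snap('side');W=cloud(d,ci)
w=W[190:290,140:240].reshape(-1,3)
tz=w[(np.hypot(w[:,0]-.558,w[:,1]-.114)<.03)];tz=tz[tz[:,2]>.15]
print(np.nanpercentile(tz[:,2],[5,50,95]))
save('s1.png',cv2.resize(p[170:310,110:270],None,fx=4,fy=4,interpolation=2))
```

```text
shift [-0.011 -0.004 -0.377] turn [-0.     0.001 -0.   ] t 8.25 F [ 0.5 -0.3 -4.8]
[0.16217255 0.23041955 0.30735204]
```

View pics/s1.png

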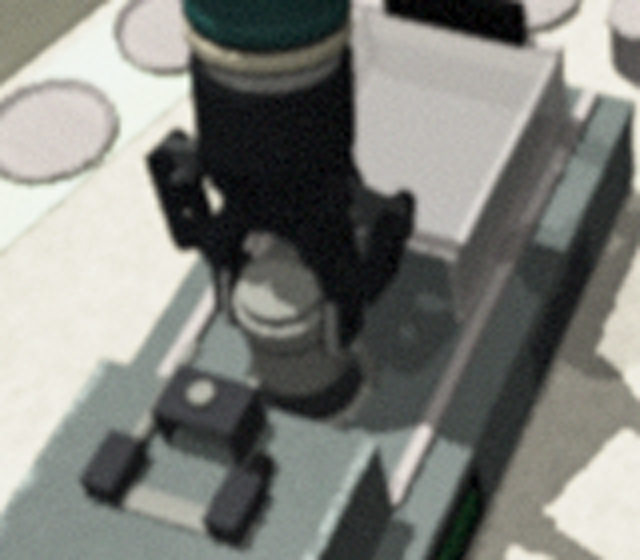

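The side crop shows the jar (290,330) hanging over the cup mouth and clear of the latch (210,420). Continuing down, feeling for contact.

>>> move_arm(
  deltas=[
    [[0,0,0],[-0.01,0,-0.07],1],
    [[0,0,0],[-0.01,0,-0.14],1],
    [[0,0,0],[-0.01,0,-0.19],1],
    [[0,0,0],[-0.01,0,-0.19],1],
  ],
)

```text
time: 8.8
tool_pos: [0.5562, 0.1194, 0.1135]
tcp_rot: [-1.75, -2.34, -0.229]
wrist_force: [-0.8, -0.4, -5.0]
width: 0.588
```

>>> move_arm(
  deltas=[
    [[0,0,0],[0,0,-0.02],1],
    [[0,0,0],[0,0,-0.04],1],
    [[0,0,0],[0,0,-0.05],1],
  ],
)

```text
time: 9.18
tool_pos: [0.5569, 0.1194, 0.1092]
tcp_rot: [-1.751, -2.341, -0.231]
wrist_force: [-0.4, -0.7, -5.4]
width: 0.592
```

>>> move_arm(
  deltas=[
    [[0,0,0],[0,0,-0.02],1],
    [[0,0,0],[0,0,-0.04],1],
    [[0,0,0],[0,0,-0.05],1],
  ],
)

```text
time: 9.55
tool_pos: [0.5567, 0.1194, 0.1041]
tcp_rot: [-1.751, -2.341, -0.231]
wrist_force: [-0.6, 0.2, -5.3]
width: 0.597
```

The foot is about 9 mm inside the cup with no contact force.

>>> move_arm(
  deltas=[
    [[0,0,0],[0,0,-0.02],1],
    [[0,0,0],[0,0,-0.04],1],
    [[0,0,0],[0,0,-0.06],1],
    [[0,0,0],[0,0,-0.06],1],
  ],
)

```text
time: 10.05
tool_pos: [0.5566, 0.1193, 0.098]
tcp_rot: [-1.751, -2.34, -0.23]
wrist_force: [0.1, -0.7, -5.5]
width: 0.591
```

>>> move_arm(
  deltas=[
    [[0,0,0],[0,0,-0.01],1],
    [[0,0,0],[0,0,-0.015],1],
    [[0,0,0],[0,0,-0.015],1],
  ],
)

```text
time: 10.42
tool_pos: [0.5568, 0.1194, 0.0968]
tcp_rot: [-1.751, -2.341, -0.231]
wrist_force: [-0.8, 0.1, -5.6]
width: 0.595
```

>>> move_arm(
  deltas=[
    [[0,0,0],[0,0,-0.005],1],
    [[0,0,0],[0,0,-0.01],1],
    [[0,0,0],[0,0,-0.01],1],
  ],
)

```text
time: 10.8
tool_pos: [0.5569, 0.1194, 0.0963]
tcp_rot: [-1.751, -2.341, -0.231]
wrist_force: [-1.3, -1.2, -0.7]
width: 0.595
```

>>> move_arm(
  deltas=[
    [[0,0,0],[0,0,-0.005],1],
    [[0,0,0],[0,0,-0.008],1],
    [[0,0,0],[0,0,-0.008],1],
  ],
)

```text
time: 11.18
tool_pos: [0.557, 0.1195, 0.0963]
tcp_rot: [-1.75, -2.341, -0.231]
wrist_force: [-4.6, -1.5, 5.6]
width: 0.59
```

Contact came at the expected height (TCP 0.096), and the jar's weight has gone to +5.6 N. It is seated, so I'm releasing and retreating upwards.

>>> move_arm(
  deltas=[
    [[0,0,0],[0,0,0.005],0.2],
    [[0,0,0],[0,0,0.005],0],
    [[0,0,0],[0,0,0.005],-0.5],
    [[0,0,0],[0,0,0.005],-1],
    [[0,0,0],[0,0,0.005],-1],
    [[0,0,0],[0,0,0.005],-1],
    [[0,0,0],[0,0,0.005],-1],
  ],
)

```text
time: 12.05
tool_pos: [0.5569, 0.1194, 0.0954]
tcp_rot: [-1.751, -2.341, -0.231]
wrist_force: [-1.0, -0.5, -0.4]
width: 0.999
```

>>> move_arm(
  deltas=[
    [[0,0,0],[0,0,0.15],-1],
    [[0,0,0],[0,0,0.35],-1],
    [[0,0,0],[0,0,0.65],-1],
    [[0,0,0],[0,0,1],-1],
    [[0,0,0],[0,0,1],-1],
  ],
)

```text
time: 12.68
tool_pos: [0.5601, 0.1195, 0.2011]
tcp_rot: [-1.754, -2.347, -0.24]
wrist_force: [0.4, -0.5, 0.4]
width: 0.999
```

Run:
```python
from look import *
m=M.reshape(-1,3)
w=m[(np.hypot(m[:,0],m[:,1]-.022)<.04)&(m[:,2]>.12)&(m[:,2]<.145)]
t=w[abs(w[:,2]-np.median(w[:,2]))<.003];c=t.mean(0);n=np.linalg.svd(t-c,full_matrices=False)[2][2];print('jar top (mill)',len(t),c,cv2.minEnclosingCircle(t[:,:2].astype(np.float32)),'n',n)
Z=[]
for nme in('scene','side'):
    p,d,ci=snap(nme);W=cloud(d,ci);D=W-[*MC,0];c,sn=np.cos(YAW),np.sin(YAW)
    m=np.stack([c*D[...,0]+sn*D[...,1],-sn*D[...,0]+c*D[...,1],D[...,2]],-1).reshape(-1,3)
    t=m[(abs(m[:,0])<.05)&(m[:,1]<-.15)&(m[:,1]>-.35)&(m[:,2]>.155)&(m[:,2]<.19)]
    print(nme,'plate',len(t),t.min(0),t.max(0),np.percentile(t,[5,95],axis=0).round(4))
    t=m[(abs(m[:,0])<.08)&(m[:,1]<-.05)&(m[:,1]>-.35)&(m[:,2]>.13)&(m[:,2]<.153)]
    print('hood',np.percentile(t,[1,99],axis=0).round(4))
need(mill(0,-.33,.26),0)
```

```text
shift [-0.023 -0.006 -1.028] turn [-0.     0.004 -0.   ] t 12.725 F [ 0.3  0.3 -1.1]
jar top (mill) 3938 [1.34542891e-04 2.23041229e-02 1.36129617e-01] ((0.00011567952606128529, 0.02213270030915737), 0.022125987336039543) n [-5.65855733e-04  2.82516472e-04 -9.99999800e-01]
scene plate 533 [-0.04522466 -0.19992408  0.15501284] [ 0.04525784 -0.18723683  0.18298428] [[-0.039  -0.1988  0.1567]
 [ 0.0432 -0.1901  0.181 ]]
hood [[-0.0649 -0.199   0.1308]
 [ 0.0661 -0.0519  0.1519]]
side plate 357 [-0.04479214 -0.19760341  0.15504546] [ 0.04545739 -0.18419225  0.18197176] [[-0.0424 -0.195   0.1568]
 [ 0.0401 -0.1858  0.18  ]]
hood [[-0.066  -0.1945  0.1323]
 [ 0.064  -0.0524  0.151 ]]
shift [ 1.006 -3.429  0.644] turn [-0.16  -0.047 -0.   ] t 12.825 F [-0.4 -0.3 -0.8]
```

The jar is seated and upright, with its top at 0.136 m, centred on the cup to under 1 mm. The push face is at mill y ≈ -0.197. I'll go round behind the guard with shut fingers, keeping the 15° lean so the fingertip leads.

>>> move_arm(
  deltas=[
    [[0,0,0],[0,0,0.3],-1],
    [[0,0,0],[0.05,-0.2,0.6],-1],
    [[0,0,0],[0.15,-0.5,0.6],0],
    [[0,0,0],[0.26,-0.92,0.6],1],
  ],
)

```text
time: 13.32
tool_pos: [0.5824, 0.0273, 0.2546]
tcp_rot: [-1.748, -2.341, -0.23]
wrist_force: [0.1, -0.1, -1.0]
width: 0.605
```

>>> move_arm(
  deltas=[
    [[0,0,0],[0.1,-0.35,0],1],
    [[0,0,0],[0.2,-0.7,0],1],
    [[0,0,0],[0.26,-0.92,0],1],
  ],
)

```text
time: 13.7
tool_pos: [0.6084, -0.066, 0.2537]
tcp_rot: [-1.751, -2.337, -0.229]
wrist_force: [0.1, 0.5, -0.0]
width: 0.003
```

>>> move_arm(
  deltas=[
    [[0,0,0],[0.1,-0.35,0],1],
    [[0,0,0],[0.2,-0.7,0],1],
    [[0,0,0],[0.28,-0.95,0],1],
    [[0,0,0],[0.28,-0.95,0],1],
  ],
)

```text
time: 14.2
tool_pos: [0.6367, -0.1609, 0.2541]
tcp_rot: [-1.752, -2.337, -0.23]
wrist_force: [-0.1, 0.4, -0.3]
width: -0.003
```

Run:
```python
from tgt import *
need(mill(0,-.26,.13),15)
```

```text
shift [ 0.007  0.045 -1.241] turn [-0.001 -0.001  0.001] t 14.2 F [-0.1  0.4 -0.3]
```

>>> move_arm(
  deltas=[
    [[0,0,0],[0,0,-0.3],1],
    [[0,0,0],[0,0,-0.6],1],
    [[0,0,0],[0,0,-0.9],1],
    [[0,0,0],[0,0,-1],1],
    [[0,0,0],[0,0,-1],1],
  ],
)

```text
time: 14.82
tool_pos: [0.6362, -0.1586, 0.1548]
tcp_rot: [-1.749, -2.339, -0.23]
wrist_force: [0.2, -0.8, -0.3]
width: 0.002
```

>>> move_arm(
  deltas=[
    [[0,0,0],[-0.03,0.1,-0.12],1],
    [[0,0,0],[-0.08,0.26,-0.24],1],
    [[0,0,0],[-0.11,0.4,-0.24],1],
    [[0,0,0],[-0.12,0.44,-0.24],1],
    [[0,0,0],[-0.12,0.44,-0.24],1],
  ],
)

```text
time: 15.45
tool_pos: [0.6252, -0.1152, 0.1322]
tcp_rot: [-1.75, -2.343, -0.231]
wrist_force: [0.5, 0.3, 0.6]
width: 0.003
```

Run:
```python
from tgt import *
need(mill(0,-.208,.13),15)
p,d,ci=snap('side');save('s2.png',cv2.resize(p[90:300,100:340],None,fx=2.8,fy=2.8,interpolation=2))
```

```text
shift [-0.025  0.087 -0.022] turn [ 0.     0.001 -0.001] t 15.45 F [0.5 0.3 0.6]
```

View pics/s2.png

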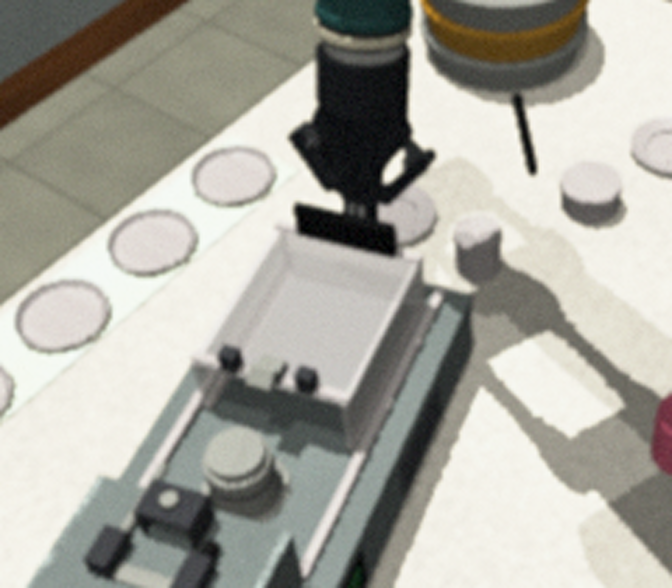

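The side view shows the jar standing in the cup (238,460) and the shut fingers just behind the black plate (355,215). I'll approach contact and push along mill +y.

>>> move_arm(
  deltas=[
    [[0,0,0],[-0.01,0.03,0],1],
    [[0,0,0],[-0.017,0.06,0],1],
    [[0,0,0],[-0.025,0.085,0],1],
    [[0,0,0],[-0.03,0.1,0],1],
    [[0,0,0],[-0.034,0.115,0],1],
    [[0,0,0],[-0.04,0.13,0],1],
    [[0,0,0],[-0.044,0.15,0],1],
  ],
)

```text
time: 16.38
tool_pos: [0.6204, -0.1007, 0.1315]
tcp_rot: [-1.751, -2.341, -0.231]
wrist_force: [0.1, -2.2, -0.9]
width: 0.0
```

>>> move_arm(
  deltas=[
    [[0,0,0],[-0.012,0.04,0],1],
    [[0,0,0],[-0.024,0.08,0],1],
    [[0,0,0],[-0.035,0.12,0],1],
    [[0,0,0],[-0.05,0.17,0],1],
    [[0,0,0],[-0.065,0.22,0],1],
    [[0,0,0],[-0.08,0.27,0],1],
    [[0,0,0],[-0.094,0.32,0],1],
    [[0,0,0],[-0.109,0.37,0],1],
    [[0,0,0],[-0.124,0.42,0],1],
    [[0,0,0],[-0.138,0.47,0],1],
    [[0,0,0],[-0.147,0.5,0],1],
  ],
)

```text
time: 17.75
tool_pos: [0.6056, -0.0503, 0.1315]
tcp_rot: [-1.751, -2.341, -0.231]
wrist_force: [0.1, -1.5, -0.4]
width: 0.001
```

```bash
cat > f.py <<'E'
from tgt import *
s=status.read_state();D=s['tool_pos'][:2]-MC;c,sn=np.cos(YAW),np.sin(YAW);F=s['wrist_force']
print('tcp mill x,y',c*D[0]+sn*D[1],-sn*D[0]+c*D[1],'z',s['tool_pos'][2],'push',sn*F[0]-c*F[1],'t',s['time'],F)
E
python3 f.py
```

```text
tcp mill x,y -0.00053856781345369 -0.14917785907769252 z 0.1314525629143422 push 1.500535861301327 t 17.75 [ 0.09236299 -1.53699206 -0.35672613]
```

>>> move_arm(
  deltas=[
    [[0,0,0],[-0.012,0.04,0],1],
    [[0,0,0],[-0.024,0.08,0],1],
    [[0,0,0],[-0.035,0.12,0],1],
    [[0,0,0],[-0.05,0.17,0],1],
    [[0,0,0],[-0.065,0.22,0],1],
    [[0,0,0],[-0.08,0.27,0],1],
    [[0,0,0],[-0.094,0.32,0],1],
    [[0,0,0],[-0.109,0.37,0],1],
    [[0,0,0],[-0.124,0.42,0],1],
    [[0,0,0],[-0.138,0.47,0],1],
    [[0,0,0],[-0.147,0.5,0],1],
  ],
)

```text
time: 19.12
tool_pos: [0.5912, -0.0012, 0.1315]
tcp_rot: [-1.752, -2.342, -0.23]
wrist_force: [-0.2, -5.9, 0.5]
width: 0.001
```

>>> move_arm(
  deltas=[
    [[0,0,0],[-0.009,0.03,0],1],
    [[0,0,0],[-0.018,0.06,0],1],
    [[0,0,0],[-0.024,0.08,0],1],
  ],
)

```text
time: 19.5
tool_pos: [0.5889, 0.0067, 0.1315]
tcp_rot: [-1.752, -2.342, -0.23]
wrist_force: [0.2, -6.2, -1.0]
width: 0.002
```

```bash
python3 f.py
```

```text
tcp mill x,y -0.0005142798027089925 -0.08985584128122819 z 0.13149025901998465 push 5.964539771822069 t 19.5 [ 0.21576372 -6.15400264 -1.03128011]
```

The plunger is felt at about 5 to 6 N. Smaller steps from here.

>>> move_arm(
  deltas=[
    [[0,0,0],[-0.006,0.02,0],1],
    [[0,0,0],[-0.012,0.04,0],1],
  ],
)

```text
time: 19.75
tool_pos: [0.5878, 0.0105, 0.1315]
tcp_rot: [-1.752, -2.342, -0.23]
wrist_force: [-0.1, -5.7, -0.4]
width: 0.003
```

>>> move_arm(
  deltas=[
    [[0,0,0],[-0.006,0.02,0],1],
    [[0,0,0],[-0.012,0.04,0],1],
  ],
)

```text
time: 20.0
tool_pos: [0.5871, 0.0128, 0.1315]
tcp_rot: [-1.753, -2.345, -0.227]
wrist_force: [2.2, -10.5, -1.0]
width: 0.001
```

>>> move_arm(
  deltas=[
    [[0,0,0],[-0.006,0.02,0],1],
    [[0,0,0],[-0.009,0.03,0],1],
  ],
)

```text
time: 20.25
tool_pos: [0.5864, 0.0153, 0.1315]
tcp_rot: [-1.754, -2.346, -0.227]
wrist_force: [1.4, -12.6, -0.1]
width: 0.002
```

The ramp is felt from about world y 0.011. I'll take 2 mm steps.

>>> move_arm(
  deltas=[
    [[0,0,0],[-0.003,0.01,0],1],
    [[0,0,0],[-0.006,0.02,0],1],
  ],
)

```text
time: 20.5
tool_pos: [0.5859, 0.017, 0.1315]
tcp_rot: [-1.754, -2.346, -0.227]
wrist_force: [1.7, -12.6, -0.5]
width: -0.002
```

>>> move_arm(
  deltas=[
    [[0,0,0],[-0.003,0.01,0],1],
    [[0,0,0],[-0.006,0.02,0],1],
  ],
)

```text
time: 20.75
tool_pos: [0.5854, 0.0188, 0.1315]
tcp_rot: [-1.755, -2.346, -0.227]
wrist_force: [2.1, -13.0, -0.4]
width: 0.0
```

>>> move_arm(
  deltas=[
    [[0,0,0],[-0.003,0.01,0],1],
    [[0,0,0],[-0.006,0.02,0],1],
  ],
)

```text
time: 21.0
tool_pos: [0.5848, 0.0207, 0.1315]
tcp_rot: [-1.755, -2.346, -0.227]
wrist_force: [1.4, -14.5, -1.3]
width: 0.002
```

>>> move_arm(
  deltas=[
    [[0,0,0],[-0.003,0.01,0],1],
    [[0,0,0],[-0.006,0.02,0],1],
  ],
)

```text
time: 21.25
tool_pos: [0.5838, 0.024, 0.1315]
tcp_rot: [-1.754, -2.344, -0.228]
wrist_force: [1.2, -7.9, -1.0]
width: -0.002
```

>>> move_arm(
  deltas=[
    [[0,0,0],[-0.003,0.01,0],1],
    [[0,0,0],[-0.006,0.02,0],1],
  ],
)

```text
time: 21.5
tool_pos: [0.5829, 0.0269, 0.1315]
tcp_rot: [-1.753, -2.343, -0.229]
wrist_force: [1.9, -6.5, -0.2]
width: 0.001
```

>>> move_arm(
  deltas=[
    [[0,0,0],[-0.003,0.01,0],1],
    [[0,0,0],[-0.005,0.015,0],1],
  ],
)

```text
time: 21.75
tool_pos: [0.5817, 0.0305, 0.1316]
tcp_rot: [-1.75, -2.339, -0.232]
wrist_force: [1.4, -1.7, -0.3]
width: 0.002
```

The force eased, then dropped from 14.6 to 1.7 N, 20 mm into the ramp, which is the click's signature. I'll creep on gently to confirm it against the rubber stop.

>>> move_arm(
  deltas=[
    [[0,0,0],[-0.0015,0.005,0],1],
    [[0,0,0],[-0.0015,0.005,0],1],
  ],
)

```text
time: 22.0
tool_pos: [0.5817, 0.0306, 0.1316]
tcp_rot: [-1.75, -2.341, -0.231]
wrist_force: [-0.4, -2.2, 0.7]
width: 0.001
```

>>> move_arm(
  deltas=[
    [[0,0,0],[-0.0015,0.005,0],1],
    [[0,0,0],[-0.0015,0.005,0],1],
  ],
)

```text
time: 22.25
tool_pos: [0.5817, 0.0307, 0.1316]
tcp_rot: [-1.751, -2.341, -0.231]
wrist_force: [0.5, -4.0, 1.0]
width: 0.001
```

>>> move_arm(
  deltas=[
    [[0,0,0],[-0.0015,0.005,0],1],
    [[0,0,0],[-0.0015,0.005,0],1],
  ],
)

```text
time: 22.5
tool_pos: [0.5817, 0.0308, 0.1316]
tcp_rot: [-1.751, -2.342, -0.23]
wrist_force: [0.7, -5.9, 0.6]
width: 0.001
```

>>> move_arm(
  deltas=[
    [[0,0,0],[-0.0015,0.005,0],1],
    [[0,0,0],[-0.0015,0.005,0],1],
  ],
)

```text
time: 22.75
tool_pos: [0.5816, 0.031, 0.1316]
tcp_rot: [-1.752, -2.342, -0.23]
wrist_force: [0.5, -5.9, 0.8]
width: -0.0
```

```bash
python3 f.py
```

```text
tcp mill x,y -0.0006418868839964328 -0.0644882231836747 z 0.13158575712653728 push 5.805170450551652 t 22.75 [ 0.54932675 -5.88970127  0.75069355]
```

The guard advances only about 0.1 mm per step while the force climbs, so it is on the rubber stop past the catch. Backing off slowly to see whether it holds.

>>> move_arm(
  deltas=[
    [[0,0,0],[0.006,-0.02,0],1],
    [[0,0,0],[0.012,-0.04,0],1],
    [[0,0,0],[0.018,-0.06,0],1],
  ],
)

```text
time: 23.12
tool_pos: [0.5828, 0.0263, 0.1313]
tcp_rot: [-1.75, -2.34, -0.231]
wrist_force: [-0.6, 0.5, -0.7]
width: -0.002
```

```bash
python3 f.py
```

```text
tcp mill x,y -0.0008318068245879336 -0.06924289443630406 z 0.13127960789228765 push -0.6987865456359655 t 23.125 [-0.61360786  0.54782858 -0.72303282]
```

The push force fell to zero within 5 mm, so the guard isn't following and the catch holds. I'll retreat, lift clear and check with the cameras.

>>> move_arm(
  deltas=[
    [[0,0,0],[0.06,-0.2,0],1],
    [[0,0,0],[0.15,-0.5,0],1],
    [[0,0,0],[0.18,-0.6,0.2],1],
    [[0,0,0],[0.2,-0.7,0.5],1],
    [[0,0,0],[0.2,-0.7,0.8],1],
    [[0,0,0],[0.2,-0.7,1],1],
    [[0,0,0],[0.2,-0.7,1],1],
    [[0,0,0],[0.2,-0.7,1],1],
  ],
)

```text
time: 24.12
tool_pos: [0.6024, -0.0441, 0.2302]
tcp_rot: [-1.75, -2.34, -0.229]
wrist_force: [0.1, 0.4, -1.0]
width: 0.002
```

Run:
```python
from tgt import *
P=[]
for nme in('scene','side'):
    p,d,ci=snap(nme);P.append(p);W=cloud(d,ci);D=W-[*MC,0];c,sn=np.cos(YAW),np.sin(YAW)
    m=np.stack([c*D[...,0]+sn*D[...,1],-sn*D[...,0]+c*D[...,1],D[...,2]],-1).reshape(-1,3)
    t=m[(abs(m[:,0])<.045)&(m[:,1]<.03)&(m[:,1]>-.35)&(m[:,2]>.16)&(m[:,2]<.183)]
    print(nme,'plate',len(t),np.percentile(t,[5,95],axis=0).round(4).tolist())
save('fin.png',np.hstack([cv2.resize(P[0][110:400,80:460],(400,305)),cv2.resize(P[1][90:380,80:400],(400,362))[:305]]))
print(status.read_state()['wrist_force'])
```

```text
scene plate 313 [[-0.0215, -0.0563, 0.1612], [0.0427, -0.0478, 0.1809]]
side plate 343 [[-0.0419, -0.0526, 0.1622], [0.04, -0.0435, 0.1799]]
[-0.51522845  0.10532043  0.01084456]
```

View pics/fin.png

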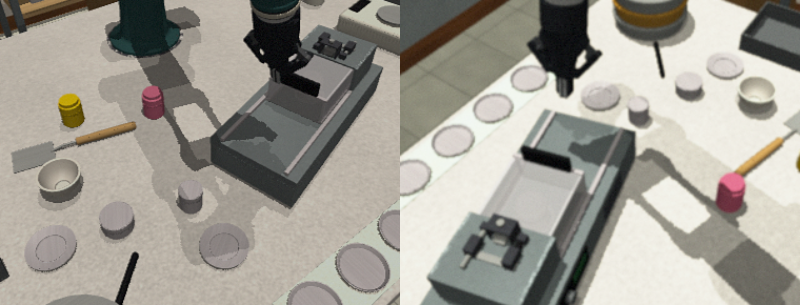

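The guard plate stayed at mill y ≈ -0.055, where I left it, more than a second after release. The bystanders haven't moved and the arm touches nothing.

```bash
python3 -c "
from workcell import order;print(order.finish_job())"
```

```text
the job is handed in; nothing more can be done
None
```

The steel jar is standing in the mill's cup, and the guard is shut and held by its latch. I handed the job in at about 24 s of the 72 s allowed.

- **Jar:** I lowered it by feel until the floor took its weight, with a contact force of about 11 N. After release it was upright, its top measured 0.136 m high (0.137 expected), and it was within 1 mm of the cup's centre.
- **Guard:** The push rose to at most about 14.6 N in the readings (the limit was 25 N), then dropped to about 2 N at the click. It climbed again against the rubber stop.
- **Latch:** When I backed off, the push force went to zero and the guard did not follow. The cameras showed it in the same place about a second later, with nothing touching it.
- **Other things on the bench:** They look undisturbed in the last pictures, but I did not measure their positions.

The two cameras disagreed by about 4 mm on the guard plate's position. Measured travel was about 142 mm. Since the starting slide was never measured, the final slide position is known only to about 0.142–0.162, at the low end of the 0.161–0.196 catch range. My evidence that the latch caught is therefore the force drop and the guard staying put. No check failed.

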